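# Catch the thread of a clamp screw in a weld fixture

### The job

The blue spade-headed clamp screw stands loose in the threaded post of the red weld-fixture plate, its thread not yet caught. Turn it backward (anticlockwise seen from above) until you feel it drop into the start of the thread and stop there, then turn it forward (clockwise) about one full turn so that it is started, and finish with the head still gripped between the fingers, upright in the post. Do not lift the screw out or force it, and leave the other things on the plate and bench where they are.

Things in the scene. Friction and masses are not known exactly. Their poses are not given: they have to be found in the camera images.
- screw: Loose steel clamp screw, 114 mm tall, 0.2 to 0.4 kg, upright in the post. Origin: centre of its lower tip; z up, x along the flat blue head: a block 44 (x) by 14 (y) by 36 mm high, 78 to 114 mm above the origin; its +x end is white. Shank 19.2 mm across, right-hand thread 28.6 mm across, 8 mm per turn. The thread's lower end points to the white end.
- head (a point): Point on the screw's axis 102 mm above its tip: the height to grip the head (12 mm below its top, 24 above its underside). The screw has 0.6 mm play all round and only its weight holds it down: turned between fingers left 1 to 4 mm wider than the head it rises and drops (at latest when they are opened); firmly gripped, it follows the hand in height and cannot drop.
- thread_foot (a point): Point on the screw's axis level with the underside of its thread's lower end, 46.3 mm above the tip. Its height relative to post_mouth: -2 to -4 mm at the start, rising to between -2 and 0 as the screw is turned backward to the lip, where it leans up to 3 degrees, then dropping to -8 mm; one turn forward from there brings it to -16 mm (8 mm per turn).
- thread_end (a point): The lower end of the screw's thread, 12.5 mm out from the axis along the screw's +x, level with thread_foot. At the start it lies 90 to 170 degrees clockwise (seen from above) past the post's orange line. Turned anticlockwise, the screw drops when this point passes the line, at most 25 degrees beyond it.
- fixture: Fixed round red plate, 210 mm across, 14 mm thick, at any yaw; origin at the centre of its underside. At its centre a hollow steel post, 48 mm across, top 88 mm above the bench, with a brass-coloured right-hand inner thread, 8 mm per turn. The thread starts towards +x, flush with the rim, as a lip with an 8 mm drop, marked by an orange line on rim, post side and plate. All else on the plate is below 46 mm.
- post_mouth (a point): Centre of the post's mouth, 88 mm above the bench, on the post's axis; axes as the fixture's (x towards the orange line, z up).
- collar: Loose brass collar, 30 mm across, 12 mm high, on the plate; leave it. Origin at the centre of its underside.
- locating_pin: Loose steel pin, 16 mm across, 26 mm high, standing on the plate; leave it. Origin at the centre of its underside.
- spanner: Spanner lying on the bench to the right; leave it.
- hammer: Hammer lying on the bench to the left; leave it.
- chuck_key: T-shaped chuck key lying on the bench to the left; leave it.
- spatter_can: Yellow can, 56 mm across, 150 mm tall, standing on the bench to the right; leave it.
- magnet_block: Red welding magnet, 60 by 45 by 30 mm, on the bench to the left; leave it.

How it is judged:
By the outcome, as a careful person would: the job done as asked, in the order asked, and still so for the second after the job is handed in, while the arm keeps its last pose, push and grip.
It also fails if it takes over 72 s, if anything falls off the work surface, if the arm or the gripper's body presses on something with over 40 N, if the wrist force passes 120 N, or if a joint passes its speed limit or range.

### The arm

A 6-joint arm with a two-finger parallel gripper is mounted at the origin on the work surface. World frame = base frame: x ahead of the robot, y to its left, z up, the work surface at z = 0. Lengths are in m, angles in rad, forces in N, time in s.
With the tool pointing down it reaches from about 0.425 to 0.95 m from the base axis. Payload 3.5 kg.
Tool frame: the origin (TCP) lies midway between the tips of the shut fingers; the grasp point (between the pads) lies 19 mm behind it; z points along the fingers, y is the line along which they close (so a half turn about z gives the same grasp; the last joint's range is limited). The gripper opens to 85 mm and grips with 20 to 120 N. Pads are 22 mm wide; open, the fingers measure 114 mm over their backs; the gripper's body (76 mm by 85 mm) begins 54 mm behind the grasp point. The pads swing forward as they close: fully open they stand 13 mm farther back than shut.
Start: joints at [0.952, 0.286, 1.577, -0, 1.279, -0.15], TCP at [0.305, 0.602, 0.231] pointing down, gripper open.
Joint ranges: [-2.77, 2.77], [-0.9, 2.22], [0.21, 2.48], [-1.53, 4.67], [0.24, 2.81], [-2.84, 2.84]. Speed limits (rad/s): [2.79, 2.79, 3.14, 3.14, 3.14, 3.14].

### API

Orientations are given as a unit quaternion [x, y, z, w].
In Python, from plant import get_state, read_camera, ctrl gives the robot as it stands.
- The arm moves only by the shell command python3 -m crank 'ROWS' [FORCE]. ROWS is JSON, a list of rows, each a list of 3 entries, a list of its own where there are three numbers: the shift along the tool's x, y, z in mm, then the turn about the tool's z in degrees, then the closure in counts, from 0 (fully open) to 255 (shut). In form: [[[tx, ty, tz], yaw, claw], ...]. A call has 1 to 10 rows; each row is the pose to reach, as a shift and turn from the pose commanded when the call began, along the tool's axes at that moment; what a row does not reach only later rows make up. A row lasts 1/10 s, in which the tool goes at most 50 mm and 8.59 degrees, less where a joint would pass 70% of its speed; a pose out of reach is approached as far as the arm can. A call with a gripper value outside its range is refused whole. The fingers move at their own pace and stop on an object; FORCE is the grip in N (left out, the last holds). Time passes only in rows, so rows that repeat a pose let the fingers close. It gives the time, the measured TCP pose, the force, the opening and the grip force at its end, in the units of the state.
- get_state(): the state, without advancing time (a new reading comes with each control period).
- read_camera(name): name is "scene" or "top"; returns a dict with "frame" (384x512x3 uint8, blue, green, red), "range_z" (384x512 float32, m along the optical axis (not along the pixel's ray), 0 where there is no reading), "vfov" (degrees; the focal length in pixels is half the picture's height over the tangent of half this angle, whatever the lens; pixels are square), "cx", "cy" (the principal point, pixels), "origin" and "orientation" of the camera in the world. Camera axes: x right, y down, z forward; pixel columns grow to the right and rows downward; lengths in m; the calibration is good to about 2 mm. A picture is of the moment at which its call begins.
- ctrl.sign_off(): hands the job in; it is judged then, once.
The state is a dict: "time": time; "qpos": joint angles; "dq": joint speeds; "joint_efforts": joint torques, N m; "eef_pos": TCP position; "tcp_rot": TCP orientation; "contact_force": force on the tool from outside, world axes, zero at the start; "wrist_torque": the same for the moment, N m; "opening": opening from 0.0 (shut) to 1.0 (fully open); "finger_force": force on a finger pad.
Only numpy, scipy, OpenCV 4.12 (cv2) and the standard library are available. Lean on these libraries where they do the work, as an engineer would, in place of code of your own. Each camera call takes 0.05 s, during which the arm holds its last target. There are 200 camera calls.

## Working session

There is one attempt and no reset: what is moved stays moved. The work goes in short steps, Python scripts to look and compute and a shell command to move; the robot and the scene stay as the last step left them, time stands still between calls to the robot, and variables do not carry over. Pictures are saved under pics/ and viewed, at most 12 in all, crops included, and the job is handed in when it is done.

```bash
ls; mkdir -p pics; cat > h.py <<'E'
import numpy as np,cv2
from scipy.spatial.transform import Rotation as R
from plant import get_state,read_camera,ctrl
def cam(n):
    c=read_camera(n); f=c["frame"]; c["f"]=f.shape[0]/2/np.tan(np.radians(c["vfov"])/2)
    c["R"]=R.from_quat(c["orientation"]).as_matrix(); return c
def plane(c,uv,z):
    uv=np.atleast_2d(uv).astype(float); d=np.c_[(uv[:,0]-c["cx"])/c["f"],(uv[:,1]-c["cy"])/c["f"],np.ones(len(uv))]@c["R"].T
    o=np.array(c["origin"]); return o+d*((z-o[2])/d[:,2])[:,None]
def cloud(c):
    v,u=np.indices(c["range_z"].shape); r=c["range_z"]
    return np.stack([(u-c["cx"])/c["f"]*r,(v-c["cy"])/c["f"]*r,r],-1)@c["R"].T+np.array(c["origin"])
E
python3 - <<'E'
from h import *
print(get_state())
for n in("scene","top"):
    c=cam(n);cv2.imwrite(f"pics/{n}0.png",c["frame"]);print(n,c["f"],c["cx"],c["cy"],c["origin"],c["R"])
E
```

```text
pics
{'time': 0.0, 'qpos': array([ 9.52002916e-01,  2.87158785e-01,  1.57817326e+00,  1.26481103e-05,
        1.27860168e+00, -1.49997372e-01]), 'dq': array([-0.00035756,  0.00032284, -0.00097937,  0.000203  ,  0.00104576,
       -0.00041803]), 'joint_efforts': array([ 6.63824740e-04, -4.05965638e+01, -2.92629254e+01, -1.55141743e-04,
        5.67983123e-03, -8.47276681e-06]), 'eef_pos': array([0.30455839, 0.60165198, 0.22995379]), 'tcp_rot': array([ 2.32259128e-01,  9.72653241e-01, -1.08284396e-03, -4.44560630e-04]), 'contact_force': array([ 0.17525992, -0.23039578,  1.08116686]), 'wrist_torque': array([0.02097424, 0.01099555, 0.0235158 ]), 'finger_force': 0.0, 'opening': 0.995661695665416}
scene 412.55382567065965 263.2346573322534 199.10492620954858 [ 1.16928407 -0.63199174  1.0365539 ] [[ 0.65574915  0.54560706 -0.52182947]
 [ 0.75484196 -0.46064876  0.46692219]
 [ 0.01437594 -0.70008261 -0.71391713]]
top 364.2046996447839 255.72654285771836 191.52978018523856 [ 0.27442813 -0.0569349   1.43032246] [[ 0.01711116 -0.98850354  0.15022635]
 [-0.99962884 -0.01372755  0.02353169]
 [-0.02119892 -0.15057325 -0.98837154]]
```

View pics/scene0.png

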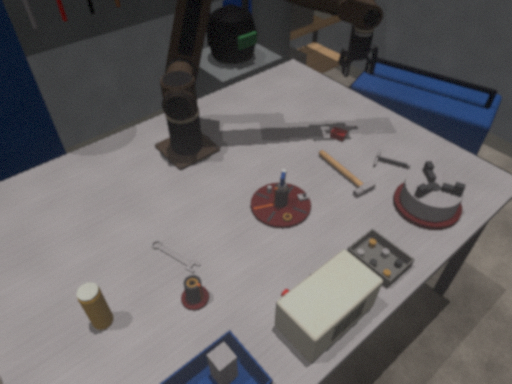

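View pics/top0.png

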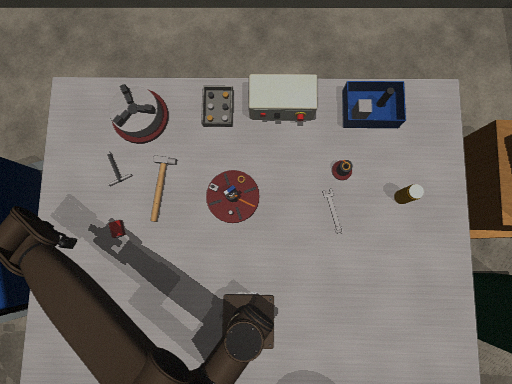

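The top view shows the plate at about (233,195) with the orange line pointing lower right; in the scene view it is at (281,204), with the screw head at (283,178). I'll measure these and take an enlarged crop.

```bash
cat > m.py <<'E'
from h import *
import sys
tag=sys.argv[1]; ims=[]
for n,(x,y,w) in {"top":(200,163,66),"scene":(246,160,70)}.items():
    c=cam(n); f=c["frame"]; hsv=cv2.cvtColor(f,cv2.COLOR_BGR2HSV); H,S,V=[hsv[...,i].astype(int) for i in range(3)]
    roi=np.zeros(H.shape,bool); roi[y:y+w,x:x+w]=1
    red=roi&((H<6)|(H>172))&(S>110)&(V>50); ora=roi&(H>=8)&(H<=18)&(S>150)&(V>120); blu=roi&(H>100)&(H<130)&(S>110); whi=roi&(S<50)&(V>190)
    cs,_=cv2.findContours(red.astype(np.uint8),0,1); h=cv2.convexHull(np.vstack(cs)); e=cv2.fitEllipse(h)
    P=plane(c,h[:,0],.014); ctr,r=cv2.minEnclosingCircle(P[:,:2].astype(np.float32))
    print(n,"plate",np.round(P[0:0],4),np.round(ctr,4),round(r,4),"ellipse",np.round(plane(c,e[0],.014)[0,:2],4))
    for nm,m,z in(("orange",ora,.014),("blue",blu,.125),("white",whi,.14)):
        v,u=np.nonzero(m); 
        if len(u)==0: print(nm,0);continue
        p=plane(c,np.c_[u,v],z)[:,:2]; a=p-np.array(ctr)
        print(nm,len(u),"px",u.mean().round(1),v.mean().round(1),"mean",p.mean(0).round(4),"dir from ctr",np.degrees(np.arctan2(*a.mean(0)[::-1])).round(1))
        if nm=="white": print(list(zip(u,v)))
    ims.append(cv2.resize(f[y:y+w,x:x+w],(400,400),interpolation=cv2.INTER_CUBIC))
cv2.imwrite(f"pics/z{tag}.png",np.hstack(ims))
E
python3 m.py 1
```

```text
top plate [] [0.4712 0.0679] 0.104 ellipse [0.4703 0.0679]
orange 57 px 243.6 193.5 mean [0.4813 0.0244] dir from ctr -76.9
blue 28 px 230.5 188.4 mean [0.483 0.066] dir from ctr -9.5
white 0
scene plate [] [0.4757 0.0668] 0.0965 ellipse [0.4801 0.064 ]
orange 7 px 261.4 206.4 mean [0.4443 0.0092] dir from ctr -118.6
blue 8 px 282.5 176.0 mean [0.4636 0.082 ] dir from ctr 128.4
white 0
```

View pics/z1.png

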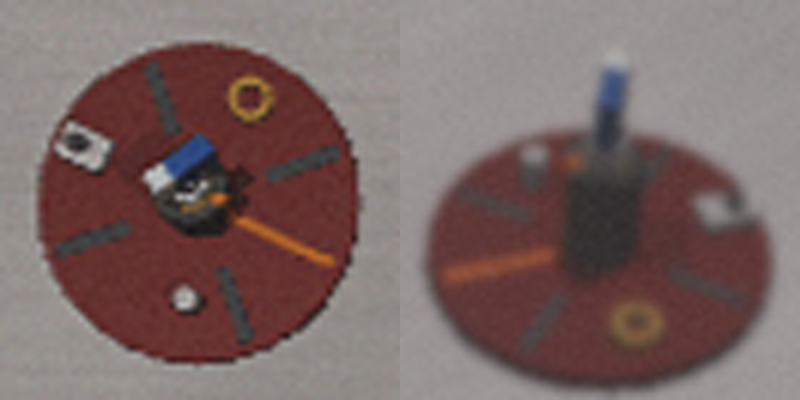

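The crop shows the white end to the left of the head (top px ≈ (226,193)), the blue end at ≈ (234,187), and the orange line running from (239,199) to (255,206). Next I'll cast these points onto planes.

```bash
cat > m2.py <<'E'
from h import *
c=cam("top"); f=c["frame"]; hsv=cv2.cvtColor(f,cv2.COLOR_BGR2HSV); H,S,V=[hsv[...,i].astype(int) for i in range(3)]
def sel(m,x0,y0,x1,y1):
    r=np.zeros(m.shape,bool); r[y0:y1,x0:x1]=1; v,u=np.nonzero(m&r); return np.c_[u,v]
def ang(d): return np.degrees(np.arctan2(d[1],d[0])).round(1)
o=plane(c,sel((H>=8)&(H<=20)&(S>150)&(V>100),240,190,260,212),.014)[:,:2]
ctr=np.array([.4705,.0679])
l=cv2.fitLine(o.astype(np.float32),cv2.DIST_L2,0,.01,.01).ravel(); d=l[:2]*np.sign(l[:2]@(o.mean(0)-ctr)); n=np.array([-d[1],d[0]])
print("orange dir",ang(d),"line offset from ctr",n@(o.mean(0)-ctr), "ang mean",ang(o.mean(0)-ctr),len(o))
b=sel((H>100)&(H<130)&(S>80),222,182,240,198); w=sel((S<70)&(V>130),222,188,230,197)
print(len(b),len(w),w.tolist())
pb=plane(c,b,.1527)[:,:2];pw=plane(c,w,.1527)[:,:2]
print("blue",pb.mean(0),"white",pw.mean(0),"dir",ang(pw.mean(0)-pb.mean(0)))
a=np.vstack([pb,pw]).astype(np.float32); r=cv2.minAreaRect(a*1000); print(r, a.mean(0)); l=cv2.fitLine(a,cv2.DIST_L2,0,.01,.01).ravel();print(ang(l))
P=cloud(c); Q=P[180:202,220:242]; m=Q[...,2]>.13; print("cloud head",m.sum(),np.median(Q[m],0),Q[m].mean(0)); mm=(Q[...,2]>.08)&(Q[...,2]<.096);print("rim",mm.sum(),Q[mm].mean(0))
E
python3 m2.py; python3 - <<'E'
from h import *
s=get_state();print(R.from_quat(s["tcp_rot"]).as_matrix().round(3))
E
```

```text
orange dir -114.5 line offset from ctr 0.0010065380390898403 ang mean -113.6 31
35 15 [[226, 190], [224, 191], [225, 191], [226, 191], [227, 191], [224, 192], [225, 192], [226, 192], [227, 192], [228, 192], [225, 193], [226, 193], [227, 193], [225, 194], [229, 195]]
blue [0.47813793 0.06269495] white [0.46498392 0.07912704] dir 128.7
((471.1606140136719, 65.5257568359375), (22.365825653076172, 42.65179443359375), 38.27307891845703) [0.47419164 0.06762458]
-51.8
cloud head 65 [0.47273076 0.06854976 0.15159595] [0.46755891 0.06431483 0.1890063 ]
rim 51 [0.46246453 0.06429505 0.08673012]
[[-0.892  0.452 -0.001]
 [ 0.452  0.892 -0.001]
 [ 0.    -0.001 -1.   ]]
```

```bash
cat > go.py <<'E'
from h import *
import sys
x,y,z,a=map(float,sys.argv[1:5]); s=get_state(); M=R.from_quat(s["tcp_rot"]).as_matrix()
t=np.degrees(np.arctan2(M[1,0],M[0,0])); print("shift mm",((np.array([x,y,z])-s["eef_pos"])@M*1000).round(1),"toolx",t.round(1),"turn",(t-a).round(1),"q6",np.degrees(s["qpos"][5]).round(1),"tilt",M[:,2].round(4),"t",s["time"])
E
python3 - <<'E'
from h import *
c=cam("scene"); hsv=cv2.cvtColor(c["frame"],cv2.COLOR_BGR2HSV); H,S,V=[hsv[...,i].astype(int) for i in range(3)]
r=np.zeros(H.shape,bool); r[164:190,272:294]=1
m=r&(H>98)&(H<135)&(S>55); v,u=np.nonzero(m); print(len(u),u.mean(),v.mean(),u.min(),u.max(),v.min(),v.max()); print(plane(c,[[u.mean(),v.mean()]],.1347))
P=cloud(c);Q=P[164:190,272:294];k=(Q[...,2]>.12)&(Q[...,2]<.17);print(k.sum(),Q[k].mean(0))
E
python3 -m crank '[[[-35,-36,0],8,0],[[-70,-72,0],16,0],[[-105,-108,0],24,0],[[-140,-144,0],32,0],[[-175,-180,0],40,0],[[-210,-216,0],48,0],[[-245,-252,0],56,0],[[-280,-288,0],64,0],[[-315,-324,0],72,0],[[-350,-360,0],80,0]]' 20
python3 go.py .471 .0676 .231 -51.5
```

```text
33 282.3636363636364 176.93939393939394 281 284 172 183
[[0.47419178 0.07102047 0.1347    ]]
78 [0.48295812 0.06415219 0.14455513]
time: 1.3
eef_pos: [0.4541, 0.123, 0.2317]
tcp_rot: [0.805, 0.594, 0.001, 0.0]
contact_force: [1.2, 1.0, 0.6]
opening: 0.998
finger_force: 0.0
shift mm [-47.9  32.5   0.7] toolx 72.8 turn 124.3 q6 19.9 tilt [ 1.3e-03  1.0e-04 -1.0e+00] t 1.3
```

```bash
python3 -m crank '[[[-24,16,0],8,0],[[-48,32,0],16,0],[[-48,32,0],24,0],[[-48,32,0],32,0],[[-48,32,0],40,0],[[-48,32,0],48,0],[[-48,32,0],56,0],[[-48,32,0],64,0],[[-48,32,0],72,0],[[-48,32,0],80,0]]'
python3 -m crank '[[[0,0,0],8,0],[[0,0,0],16,0],[[0,0,0],24,0],[[0,0,0],32,0],[[0,0,0],40,0],[[0,0,0],44,0],[[0,0,0],44,0],[[0,0,0],44,0]]'
python3 go.py .471 .0685 .122 -51.5; python3 m.py 2
```

```text
time: 2.3
eef_pos: [0.4705, 0.0697, 0.2314]
tcp_rot: [0.998, -0.063, 0.0, 0.0]
contact_force: [0.3, -0.3, -0.8]
opening: 1.0
finger_force: 0.0
time: 3.1
eef_pos: [0.4705, 0.0697, 0.2314]
tcp_rot: [0.903, -0.429, 0.0, -0.0]
contact_force: [0.6, 0.2, 0.3]
opening: 1.001
finger_force: 0.0
shift mm [  1.2   0.4 109.4] toolx -50.8 turn 0.7 q6 136.9 tilt [ 1.e-04 -0.e+00 -1.e+00] t 3.1
top plate [] [0.4721 0.0682] 0.1033 ellipse [0.4707 0.0682]
orange 10 px 242.0 179.0 mean [0.5391 0.032 ] dir from ctr -28.4
blue 0
white 0
scene plate [] [0.4801 0.0673] 0.0946 ellipse [0.4866 0.0638]
orange 0
blue 0
white 0
```

View pics/z2.png

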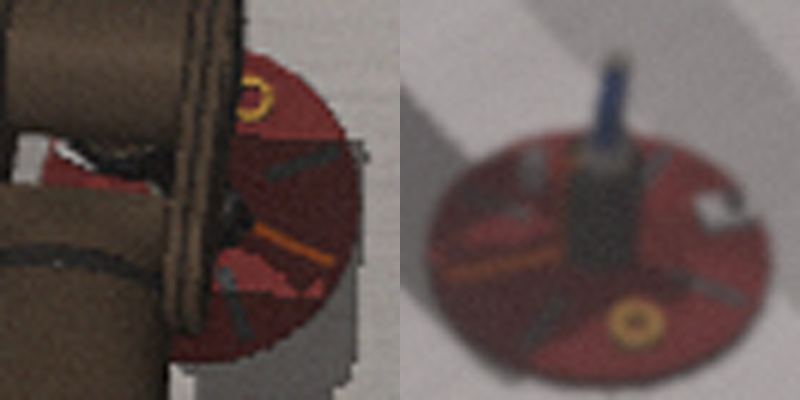

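The top view is now blocked by the arm. The scene view still shows the head and post clearly, with the head centred at crop (612,90). Next: descend with the fingers open, then close in stages.

```bash
python3 -m crank '[[[1,0,30],0.7,0],[[1,0,60],0.7,0],[[1,0,90],0.7,0],[[1,0,109],0.7,0],[[1,0,109],0.7,100],[[1,0,109],0.7,180],[[1,0,109],0.7,180],[[1,0,109],0.7,180],[[1,0,109],0.7,180]]'
python3 m.py 3;python3 go.py .471 .0685 .122 -51.5
```

```text
time: 4.1
eef_pos: [0.472, 0.0688, 0.1235]
tcp_rot: [0.901, -0.435, 0.001, -0.0]
contact_force: [-0.1, -0.3, 0.2]
opening: 0.291
finger_force: 0.0
top plate [] [0.4705 0.0608] 0.1022 ellipse [0.4697 0.0642]
orange 7 px 245.6 185.7 mean [0.5126 0.0173] dir from ctr -45.9
blue 0
white 0
scene plate [] [0.476  0.0683] 0.0959 ellipse [0.4804 0.066 ]
orange 0
blue 0
white 0
shift mm [-0.1  0.7  1. ] toolx -51.6 turn -0.1 q6 137.6 tilt [ 1.3e-03 -1.0e-04 -1.0e+00] t 4.2
```

View pics/z3.png

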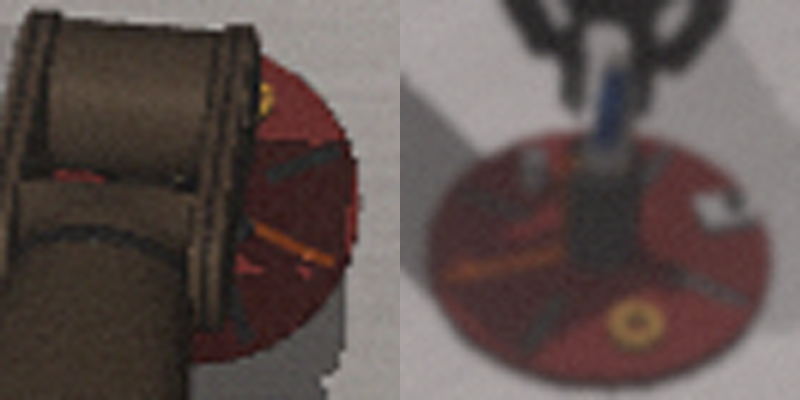

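The fingers straddle the blue head and nothing is touching yet. Closing further in steps, watching the forces.

```bash
F='from h import *
s=get_state();M=R.from_quat(s["tcp_rot"]).as_matrix();print("TOOL force",(s["contact_force"]@M).round(2),"ff",round(float(s["finger_force"]),2),"open mm",round(85*float(s["opening"]),2),"torque",(s["wrist_torque"]@M).round(3))'
echo "$F">fs.py
for i in 1; do python3 -m crank '[[[0,0,0],0,195],[[0,0,0],0,195],[[0,0,0],0,195]]'|tail -0;python3 fs.py
python3 -m crank '[[[0,0,0],0,200],[[0,0,0],0,200],[[0,0,0],0,200]]'|tail -0;python3 fs.py
python3 -m crank '[[[0,0,0],0,204],[[0,0,0],0,204],[[0,0,0],0,204]]'|tail -0;python3 fs.py; done
```

```text
TOOL force [ 0.24 -1.   -1.4 ] ff 0.39 open mm 20.07 torque [ 0.145 -0.027 -0.02 ]
TOOL force [ 0.08 -1.34 -1.42] ff 0.59 open mm 18.51 torque [ 0.189  0.013 -0.021]
TOOL force [-0.48 -0.98 -1.23] ff 0.7 open mm 17.24 torque [ 0.273 -0.014 -0.032]Exception ignored on flushing sys.stdout:
BrokenPipeError: [Errno 32] Broken pipe
Exception ignored on flushing sys.stdout:
BrokenPipeError: [Errno 32] Broken pipe
Exception ignored on flushing sys.stdout:
BrokenPipeError: [Errno 32] Broken pipe
```

```bash
python3 -m crank '[[[0,-1,0],0,204],[[0,-1,0],0,204],[[0,-1,0],0,204]]'>/dev/null;python3 fs.py
python3 -m crank '[[[0,-1,0],0,204],[[0,-1,0],0,204],[[0,-1,0],0,204]]'>/dev/null;python3 fs.py
python3 -m crank '[[[0,-1,0],0,204],[[0,-1,0],0,204],[[0,-1,0],0,204]]'>/dev/null;python3 fs.py
```

```text
TOOL force [ 0.19 -0.45 -0.16] ff 0.29 open mm 16.58 torque [ 0.069  0.011 -0.027]
TOOL force [-0.48 -0.8   0.73] ff 0.06 open mm 17.01 torque [0.035 0.011 0.028]
TOOL force [-1.83 -0.46  0.57] ff 0.0 open mm 16.85 torque [-0.022 -0.013  0.012]
```

```bash
python3 -m crank '[[[0,-0.5,0],0,206],[[0,-0.5,0],0,206],[[0,-0.5,0],-5,206],[[0,-0.5,0],-10,206],[[0,-0.5,0],-15,206],[[0,-0.5,0],-20,206],[[0,-0.5,0],-20,206]]';python3 fs.py
python3 -m crank '[[[0,0,0],-5,206],[[0,0,0],-10,206],[[0,0,0],-15,206],[[0,0,0],-20,206],[[0,0,0],-20,206]]'>/dev/null;python3 fs.py
python3 go.py .471 .0685 .122 -51.5
cat > s.py <<'E'
from h import *
import sys
c=cam("scene"); f=c["frame"]; x,y,w=256,150,50
cv2.imwrite(f"pics/s{sys.argv[1]}.png",cv2.resize(f[y:y+w,x:x+w],(600,600),interpolation=cv2.INTER_CUBIC))
hsv=cv2.cvtColor(f,cv2.COLOR_BGR2HSV).astype(int); H,S,V=hsv[...,0],hsv[...,1],hsv[...,2]
r=np.zeros(H.shape,bool); r[160:194,270:296]=1; v,u=np.nonzero(r&(H>98)&(H<135)&(S>60)); print("blue",len(u),"u",u.mean().round(2) if len(u) else 0,"v",v.mean().round(2) if len(u) else 0,v.min() if len(u) else 0,"bottom",v.max() if len(u) else 0)
E
python3 s.py 1
```

```text
time: 6.7
eef_pos: [0.4737, 0.0711, 0.1223]
tcp_rot: [0.962, -0.272, -0.0, 0.0]
contact_force: [-0.6, -0.3, 0.5]
opening: 0.19
finger_force: 0.2
TOOL force [-0.38  0.59 -0.47] ff 0.21 open mm 16.15 torque [-0.058 -0.005  0.031]
TOOL force [-0.47  0.12 -1.02] ff 0.25 open mm 16.6 torque [-0.059 -0.055  0.002]
shift mm [-2.4  3.1  0.4] toolx -11.7 turn 39.8 q6 98.0 tilt [-0.e+00 -2.e-04 -1.e+00] t 7.2
blue 29 u 284.55 v 178.34 173 bottom 184
```

View pics/s1.png

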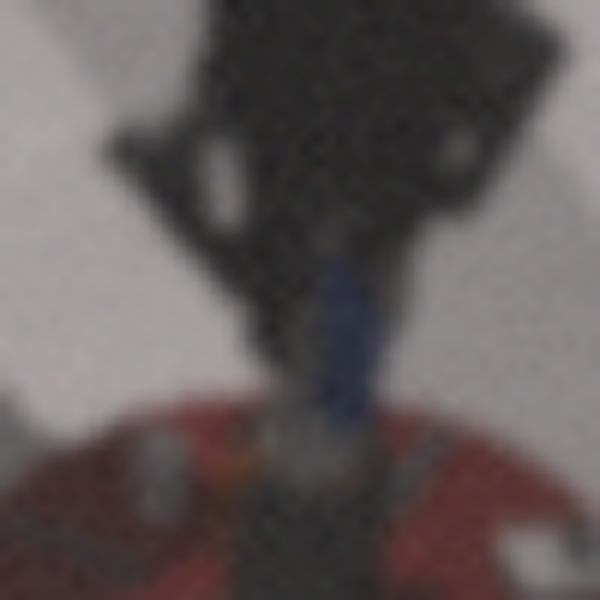

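The blue end has turned with the hand: it shows at crop (350,340), with its underside near row 184, still above the post mouth. Continue turning backward.

```bash
python3 -m crank '[[[0,0,0],-5,206],[[0,0,0],-10,206],[[0,0,0],-15,206],[[0,0,0],-20,206],[[0,0,0],-20,206]]'>/dev/null;python3 fs.py; python3 s.py 2
python3 -m crank '[[[0,0,0],-5,206],[[0,0,0],-10,206],[[0,0,0],-15,206],[[0,0,0],-20,206],[[0,0,0],-20,206]]'>/dev/null;python3 fs.py; python3 s.py 3
python3 -m crank '[[[0,0,0],-5,206],[[0,0,0],-10,206],[[0,0,0],-10,206]]'>/dev/null;python3 fs.py; python3 s.py 4
```

```text
TOOL force [ 0.51  0.19 -0.01] ff 0.16 open mm 16.3 torque [-0.086 -0.041  0.008]
blue 23 u 285.78 v 178.39 174 bottom 183
TOOL force [ 0.83  1.02 -1.29] ff 0.11 open mm 16.14 torque [-0.008 -0.045  0.028]
blue 13 u 286.85 v 177.38 174 bottom 181
TOOL force [-0.12  0.31  0.13] ff 0.01 open mm 16.35 torque [ 0.002 -0.04  -0.027]
blue 6 u 287.17 v 177.33 175 bottom 180
```

```bash
python3 -m crank '[[[0,0,0],-5,206],[[0,0,0],-10,206],[[0,0,0],-15,206],[[0,0,0],-20,206],[[0,0,0],-25,206],[[0,0,0],-25,206]]'>/dev/null;python3 fs.py; python3 go.py .471 .0685 .122 -51.5; python3 s.py 5
```

```text
TOOL force [ 0.99 -0.11 -0.41] ff 0.25 open mm 16.35 torque [ 0.098 -0.016  0.091]
shift mm [-3.8 -1.5  0.4] toolx 63.3 turn 114.8 q6 23.1 tilt [ 1.e-04  2.e-04 -1.e+00] t 9.3
blue 0 u 0 v 0 0 bottom 0
```

View pics/s5.png

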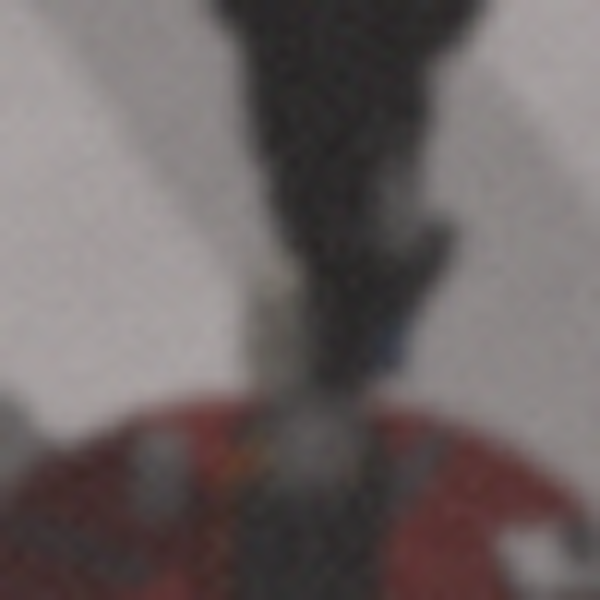

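The white end shows on the left at crop (275,330), with its underside at about 390 (row ≈182.5). It has not dropped yet. I'll step on and watch the row profile of the white end.

```bash
cat > p.py <<'E'
from h import *
import sys
c=cam("scene");f=c["frame"];x,y,w=256,150,50
cv2.imwrite(f"pics/p{sys.argv[1]}.png",cv2.resize(f[y:y+w,x:x+w],(600,600),interpolation=cv2.INTER_CUBIC))
L=cv2.cvtColor(f,cv2.COLOR_BGR2LAB)[168:190,277:281].astype(float).mean(1)
print("L",*L[:,0].astype(int)); print("b",*(L[:,2]-128).astype(int)); 
Q=cloud(c)[168:192,274:292]; k=np.hypot(Q[...,0]-.4735,Q[...,1]-.0705)<.03; k&=(Q[...,2]>.095)&(Q[...,2]<.2); print("cloud",k.sum(),np.percentile(Q[k][:,2],[2,10]).round(4) if k.any() else 0)
E
python3 p.py 0
for d in 1; do python3 -m crank '[[[0,0,0],-4,206],[[0,0,0],-4,206]]'>/dev/null;python3 fs.py; python3 p.py 1
python3 -m crank '[[[0,0,0],-4,206],[[0,0,0],-4,206]]'>/dev/null;python3 fs.py; python3 p.py 2; python3 -m crank '[[[0,0,0],-4,206],[[0,0,0],-4,206]]'>/dev/null;python3 fs.py; python3 p.py 3;done
```

```text
L 91 99 104 116 121 120 111 102 99 98 96 96 96 97 91 77 73 78 81 83 80 72
b 0 0 1 2 3 3 3 3 3 2 2 3 2 2 3 1 1 1 3 5 3 2
cloud 177 [0.096  0.1033]
TOOL force [-0.37  0.5   0.41] ff 0.05 open mm 15.65 torque [ 0.021  0.005 -0.001]
L 85 89 95 102 110 116 115 107 102 100 99 96 99 98 92 80 72 75 78 78 78 73
b 0 0 1 2 2 3 3 2 2 2 3 3 3 2 2 2 1 2 3 5 4 3
cloud 182 [0.0974 0.1058]
TOOL force [ 0.21 -0.04  0.78] ff 0.0 open mm 16.23 torque [ 0.068 -0.061  0.013]
L 74 82 85 87 92 103 116 119 114 105 99 96 96 96 96 92 84 77 75 78 76 72
b 0 0 0 0 0 1 2 3 4 4 3 3 2 2 2 2 1 2 1 3 3 2
cloud 189 [0.0978 0.1034]
TOOL force [ 0.44 -0.65  0.65] ff 0.24 open mm 15.94 torque [0.12  0.014 0.054]
L 71 81 86 85 86 94 105 114 114 106 97 96 96 96 94 90 84 78 76 79 76 71
b 0 0 0 0 0 0 0 1 3 3 2 3 3 3 3 2 2 2 2 3 3 2
cloud 205 [0.0966 0.1052]
```

```bash
python3 -m crank '[[[0,0,0],-4,206],[[0,0,0],-4,206]]'>/dev/null;python3 fs.py; python3 p.py 4
```

```text
TOOL force [ 0.33  0.11 -0.55] ff 0.32 open mm 16.36 torque [ 0.072 -0.008 -0.028]
L 62 69 75 76 80 88 102 114 114 108 100 94 94 96 94 91 86 82 78 78 74 70
b 0 0 0 0 0 0 0 1 3 3 2 2 2 3 2 2 2 1 2 2 2 2
cloud 212 [0.0986 0.1033]
```

```bash
python3 - <<'E'
import cv2,numpy as np
cv2.imwrite("pics/cmp1.png",np.hstack([cv2.resize(cv2.imread(f"pics/p{i}.png")[150:550,100:500],(260,260)) for i in(0,2,4)]))
E
```

```text
(no output)
```

View pics/cmp1.png

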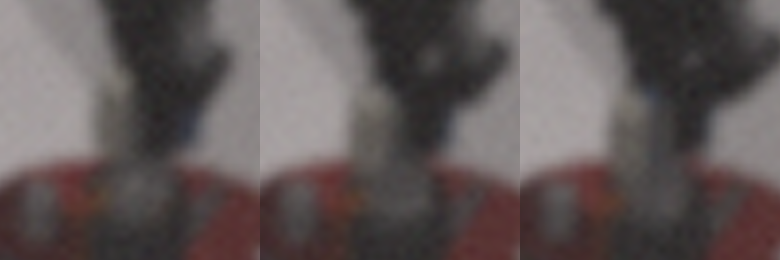

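Going from frame 0 to frames 2 and 4, the white end's top moved from y≈70 to 88 and its underside from 155 to about 173. That looks like a drop. I'll confirm by projecting the head at both heights.

```bash
python3 - <<'E'
from h import *
c=cam("scene")
def pr(p): q=(np.array(p)-c["origin"])@c["R"]; return (q[:2]/q[2]*c["f"]+[c["cx"],c["cy"]]).round(1)
for cx,cy in((.4735,.0705),(.471,.0685)):
  print("rim centre",pr([cx,cy,.088]))
  for a in(232,240,246,252):
    d=np.array([np.cos(np.radians(a)),np.sin(np.radians(a))]);n=np.array([-d[1],d[0]])
    e=np.array([cx,cy])+.022*d
    print(a,*[(nm,pr([*(e+s*n*.007),z]).tolist()) for nm,zz in(("up",.0407),("dropped",.0337)) for z in(zz+.114,zz+.078) for s in(-1,1)])
E
python3 go.py .4735 .0705 .122 63
```

```text
rim centre [281.4 187.3]
232 ('up', [275.4, 171.0]) ('up', [275.7, 173.9]) ('up', [275.0, 179.2]) ('up', [275.3, 182.2]) ('dropped', [275.3, 172.6]) ('dropped', [275.6, 175.5]) ('dropped', [274.9, 180.8]) ('dropped', [275.2, 183.7])
240 ('up', [275.2, 171.6]) ('up', [276.1, 174.5]) ('up', [274.8, 179.9]) ('up', [275.7, 182.8]) ('dropped', [275.1, 173.3]) ('dropped', [276.1, 176.2]) ('dropped', [274.8, 181.5]) ('dropped', [275.7, 184.3])
246 ('up', [275.2, 172.2]) ('up', [276.6, 175.0]) ('up', [274.8, 180.4]) ('up', [276.1, 183.2]) ('dropped', [275.1, 173.8]) ('dropped', [276.5, 176.6]) ('dropped', [274.7, 182.0]) ('dropped', [276.1, 184.8])
252 ('up', [275.2, 172.7]) ('up', [277.0, 175.4]) ('up', [274.8, 180.9]) ('up', [276.6, 183.6]) ('dropped', [275.2, 174.3]) ('dropped', [276.9, 177.0]) ('dropped', [274.8, 182.5]) ('dropped', [276.5, 185.2])
rim centre [280.5 187.2]
232 ('up', [274.4, 170.9]) ('up', [274.7, 173.8]) ('up', [274.0, 179.1]) ('up', [274.3, 182.0]) ('dropped', [274.3, 172.5]) ('dropped', [274.6, 175.4]) ('dropped', [274.0, 180.7]) ('dropped', [274.3, 183.6])
240 ('up', [274.2, 171.5]) ('up', [275.1, 174.4]) ('up', [273.9, 179.8]) ('up', [274.8, 182.6]) ('dropped', [274.2, 173.1]) ('dropped', [275.1, 176.0]) ('dropped', [273.8, 181.3]) ('dropped', [274.7, 184.2])
246 ('up', [274.2, 172.0]) ('up', [275.6, 174.8]) ('up', [273.8, 180.3]) ('up', [275.2, 183.1]) ('dropped', [274.1, 173.6]) ('dropped', [275.5, 176.5]) ('dropped', [273.8, 181.8]) ('dropped', [275.1, 184.7])
252 ('up', [274.2, 172.5]) ('up', [276.0, 175.3]) ('up', [273.9, 180.8]) ('up', [275.6, 183.5]) ('dropped', [274.2, 174.2]) ('dropped', [276.0, 176.9]) ('dropped', [273.8, 182.3]) ('dropped', [275.6, 185.1])
shift mm [-0.7 -0.3  0.3] toolx 79.3 turn 16.3 q6 7.1 tilt [-1.e-04  0.e+00 -1.e+00] t 10.45
```

```bash
python3 -m crank '[[[0,0,0],0,206],[[0,0,0],0,190],[[0,0,0],0,120],[[0,0,0],0,60],[[0,0,0],0,60],[[0,0,0],0,60],[[0,0,0],0,60]]';python3 fs.py
cat > a.py <<'E'
from h import *
import sys
fs=[cam("scene") for _ in range(8)]; f=np.mean([c["frame"] for c in fs],0); x,y,w=262,155,40
im=cv2.resize(f[y:y+w,x:x+w],(600,600),interpolation=cv2.INTER_CUBIC).clip(0,255)
cv2.imwrite(f"pics/{sys.argv[1]}.png",(im*1.4).clip(0,255).astype(np.uint8))
c=fs[0]; c["range_z"]=np.median([k["range_z"] for k in fs],0); Q=cloud(c)[165:200,270:295]
k=np.hypot(Q[...,0]-.473,Q[...,1]-.07)<.026; z=Q[...,2]; k&=(z>.1)&(z<.17); print(k.sum(),"z top pct",np.percentile(z[k],[50,90,95,98]).round(4))
E
python3 a.py open1
```

```text
time: 11.15
eef_pos: [0.474, 0.0711, 0.1223]
tcp_rot: [0.769, 0.639, 0.0, 0.0]
contact_force: [0.0, 0.4, -0.6]
opening: 0.76
finger_force: 0.0
TOOL force [ 0.38 -0.04  0.56] ff 0.0 open mm 64.63 torque [ 0.027 -0.01   0.014]
127 z top pct [0.1327 0.1472 0.1481 0.1485]
```

View pics/open1.png

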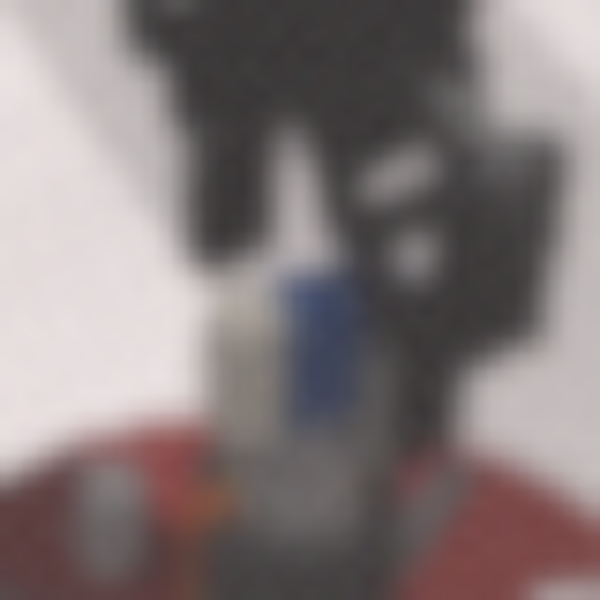

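The depth median puts the head top at 0.148 m (a dropped screw predicts 0.1477). The picture shows it upright, with the white end at crop (245,370), so it has dropped. Lower the hand 6 mm, re-close loosely, and turn forward.

```bash
python3 -m crank '[[[0,0,6],0,60],[[0,0,6],0,150],[[0,0,6],0,190],[[0,0,6],0,206],[[0,0,6],0,206],[[0,0,6],0,206]]';python3 fs.py
python3 -m crank '[[[0,0,0],6,206],[[0,0,0],12,206],[[0,0,0],18,206],[[0,0,0],24,206],[[0,0,0],30,206],[[0,0,0],36,206],[[0,0,0],42,206],[[0,0,0],48,206],[[0,0,0],48,206]]'>/dev/null;python3 fs.py
python3 -m crank '[[[0,0,0],6,206],[[0,0,0],12,206],[[0,0,0],18,206],[[0,0,0],24,206],[[0,0,0],30,206],[[0,0,0],36,206],[[0,0,0],42,206],[[0,0,0],48,206],[[0,0,0],48,206]]'>/dev/null;python3 fs.py
```

```text
time: 12.15
eef_pos: [0.4738, 0.0711, 0.1163]
tcp_rot: [0.769, 0.639, -0.0, -0.0]
contact_force: [0.2, 1.1, 0.4]
opening: 0.196
finger_force: 0.4
TOOL force [ 1.12  0.03 -0.35] ff 0.39 open mm 16.68 torque [ 0.106 -0.031  0.   ]
TOOL force [-1.03 -0.13 -0.38] ff 0.2 open mm 16.15 torque [ 0.071 -0.068 -0.005]
TOOL force [ 0.11  0.39 -0.4 ] ff 0.24 open mm 16.4 torque [-0.081 -0.007 -0.013]
```

```bash
python3 -m crank '[[[0,0,0],6,206],[[0,0,0],12,206],[[0,0,0],18,206],[[0,0,0],24,206],[[0,0,0],30,206],[[0,0,0],36,206],[[0,0,0],42,206],[[0,0,0],49,206],[[0,0,0],49,206]]'>/dev/null;python3 fs.py
python3 -m crank '[[[0,0,0],0,190],[[0,0,0],0,120],[[0,0,0],0,40],[[0,0,0],0,40],[[0,0,0],0,40],[[0,0,0],0,40],[[0,0,0],0,40]]';python3 go.py .474 .0711 .1163 0; python3 a.py open2
```

```text
TOOL force [0.67 0.56 1.48] ff 0.42 open mm 16.39 torque [-0.087  0.046 -0.058]
time: 15.55
eef_pos: [0.474, 0.0711, 0.1163]
tcp_rot: [0.841, -0.541, 0.0, -0.0]
contact_force: [0.4, 0.2, 0.4]
opening: 0.846
finger_force: 0.0
shift mm [-0. -0.  0.] toolx -65.5 turn -65.5 q6 151.9 tilt [ 0.  0. -1.] t 15.55
109 z top pct [0.1346 0.1446 0.145  0.1452]
```

View pics/open2.png

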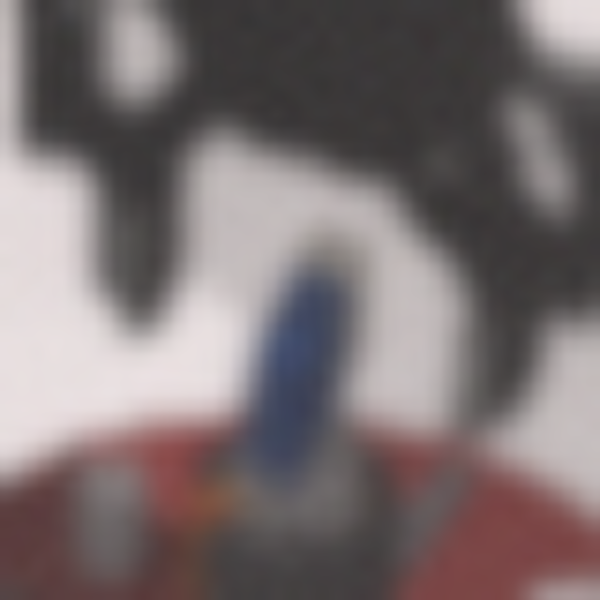

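The screw has gone down 3.1 mm in about 139°, so the thread has caught. The white end now points away at crop (335,240). Turn the open hand back 180° and lower it 4 mm.

```bash
python3 -m crank '[[[0,0,0],-8,40],[[0,0,0],-16,40],[[0,0,0],-24,40],[[0,0,0],-32,40],[[0,0,0],-40,40],[[0,0,0],-48,40],[[0,0,0],-56,40],[[0,0,0],-64,40],[[0,0,0],-72,40],[[0,0,0],-80,40]]'>/dev/null
python3 -m crank '[[[0,0,0],-8,40],[[0,0,0],-16,40],[[0,0,0],-24,40],[[0,0,0],-32,40],[[0,0,0],-40,40],[[0,0,0],-48,40],[[0,0,0],-56,40],[[0,0,0],-64,40],[[0,0,0],-72,40],[[0,0,0],-80,40]]'>/dev/null
python3 -m crank '[[[0,0,1],-8,40],[[0,0,2],-16,40],[[0,0,3],-20,40],[[0,0,4],-20,120],[[0,0,4],-20,190],[[0,0,4],-20,206],[[0,0,4],-20,206],[[0,0,4],-20,206],[[0,0,4],-20,206]]'
python3 fs.py;python3 go.py .474 .0711 .1123 0
```

```text
time: 18.85
eef_pos: [0.4737, 0.0711, 0.1122]
tcp_rot: [0.541, 0.841, -0.0, -0.0]
contact_force: [-2.5, 0.3, 0.4]
opening: 0.189
finger_force: 0.5
TOOL force [ 1.33 -2.13 -0.43] ff 0.5 open mm 16.08 torque [0.147 0.078 0.047]
shift mm [-0.1  0.3 -0.1] toolx 114.4 turn 114.4 q6 -28.1 tilt [-8.e-04 -1.e-04 -1.e+00] t 18.85
```

Good. Second forward stroke, 180°.

```bash
python3 -m crank '[[[0,0,0],6,206],[[0,0,0],12,206],[[0,0,0],18,206],[[0,0,0],24,206],[[0,0,0],30,206],[[0,0,0],36,206],[[0,0,0],42,206],[[0,0,0],48,206],[[0,0,0],54,206],[[0,0,0],60,206]]'>/dev/null;python3 fs.py
python3 -m crank '[[[0,0,0],6,206],[[0,0,0],12,206],[[0,0,0],18,206],[[0,0,0],24,206],[[0,0,0],30,206],[[0,0,0],36,206],[[0,0,0],42,206],[[0,0,0],48,206],[[0,0,0],54,206],[[0,0,0],60,206]]'>/dev/null;python3 fs.py
python3 -m crank '[[[0,0,0],6,206],[[0,0,0],12,206],[[0,0,0],18,206],[[0,0,0],24,206],[[0,0,0],30,206],[[0,0,0],36,206],[[0,0,0],42,206],[[0,0,0],48,206],[[0,0,0],54,206],[[0,0,0],60,206]]'>/dev/null;python3 fs.py
python3 -m crank '[[[0,0,0],0,190],[[0,0,0],0,120],[[0,0,0],0,40],[[0,0,0],0,40],[[0,0,0],0,40],[[0,0,0],0,40],[[0,0,0],0,40]]';python3 a.py open3
```

```text
TOOL force [-0.2  -0.22  0.76] ff 0.53 open mm 16.51 torque [ 0.148 -0.106 -0.037]
TOOL force [-1.51  1.24  0.97] ff 0.65 open mm 16.08 torque [-0.12  -0.074  0.036]
TOOL force [-0.22  1.07  0.76] ff 0.66 open mm 16.4 torque [-0.188  0.074 -0.025]
time: 22.55
eef_pos: [0.474, 0.0711, 0.1124]
tcp_rot: [0.841, -0.541, 0.0, -0.0]
contact_force: [0.2, -0.6, -0.0]
opening: 0.843
finger_force: 0.0
103 z top pct [0.1337 0.1404 0.1409 0.1412]
```

```bash
python3 -m crank '[[[0,0,0],-8,40],[[0,0,0],-16,40],[[0,0,0],-24,40],[[0,0,0],-32,40],[[0,0,0],-40,40],[[0,0,0],-48,40],[[0,0,0],-56,40],[[0,0,0],-64,40],[[0,0,0],-72,40],[[0,0,0],-80,40]]'>/dev/null
python3 -m crank '[[[0,0,0],-8,40],[[0,0,0],-16,40],[[0,0,0],-24,40],[[0,0,0],-32,40],[[0,0,0],-40,40],[[0,0,0],-48,40],[[0,0,0],-56,40],[[0,0,0],-64,40],[[0,0,0],-72,40],[[0,0,0],-80,40]]'>/dev/null
python3 -m crank '[[[0,0,1],-8,40],[[0,0,2],-16,40],[[0,0,3],-20,40],[[0,0,4],-20,120],[[0,0,4],-20,190],[[0,0,4],-20,206],[[0,0,4],-20,206],[[0,0,4],-20,206],[[0,0,4],-20,206]]'>/dev/null
python3 fs.py
python3 -m crank '[[[0,0,0],6,206],[[0,0,0],12,206],[[0,0,0],18,206],[[0,0,0],24,206],[[0,0,0],30,206],[[0,0,0],36,206],[[0,0,0],38,206],[[0,0,0],38,206]]';python3 fs.py
```

```text
TOOL force [ 0.52 -0.86 -0.22] ff 0.52 open mm 16.18 torque [ 0.189  0.039 -0.021]
time: 26.65
eef_pos: [0.4735, 0.071, 0.108]
tcp_rot: [0.786, 0.619, -0.0, -0.0]
contact_force: [-0.5, -0.4, 0.3]
opening: 0.19
finger_force: 0.5
TOOL force [-0.46 -0.38 -0.28] ff 0.52 open mm 16.12 torque [ 0.159 -0.073 -0.038]
```

Close gently at 20 N in steps, watching the side force.

```bash
python3 -m crank '[[[0,0,0],0,209],[[0,0,0],0,209],[[0,0,0],0,211],[[0,0,0],0,211]]' 20 >/dev/null;python3 fs.py
python3 -m crank '[[[0,0,0],0,213],[[0,0,0],0,213],[[0,0,0],0,213],[[0,0,0],0,213]]' 20 >/dev/null;python3 fs.py; python3 a.py close1
```

```text
TOOL force [-0.34 -2.24  0.79] ff 0.82 open mm 14.89 torque [ 0.217  0.048 -0.012]
TOOL force [-0.42 -2.33  0.77] ff 3.45 open mm 14.06 torque [ 0.46  -0.03  -0.021]
152 z top pct [0.1352 0.1595 0.1629 0.1659]
```

```bash
python3 -m crank '[[[0,-0.4,0],0,213],[[0,-0.4,0],0,213],[[0,-0.4,0],0,222],[[0,-0.4,0],0,222],[[0,-0.4,0],0,222],[[0,-0.4,0],0,222],[[0,-0.4,0],0,222],[[0,-0.4,0],0,222]]' 25;python3 fs.py; python3 go.py .474 .0711 .1084 79.3;python3 a.py close2
```

```text
time: 28.65
eef_pos: [0.4734, 0.0711, 0.1081]
tcp_rot: [0.786, 0.619, -0.0, -0.0]
contact_force: [-3.5, -0.2, -3.1]
opening: 0.162
finger_force: 25.3
TOOL force [-1.02 -3.38  3.15] ff 25.26 open mm 13.8 torque [ 0.54  -0.138 -0.017]
shift mm [ 0.1  0.6 -0.3] toolx 76.4 turn -2.9 q6 9.9 tilt [-5.e-04 -1.e-04 -1.e+00] t 28.65
150 z top pct [0.1347 0.1589 0.1616 0.1646]
```

View pics/close2.png

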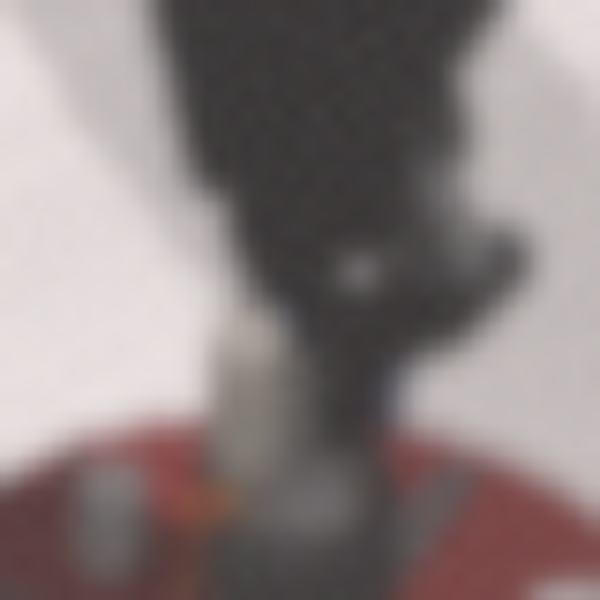

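The head is gripped, with the white end back at the left (crop (255,390)) and lower by about one turn. Ease out the small side force and hand in.

```bash
python3 -m crank '[[[0,-0.3,0],0,222],[[0,-0.6,0],0,222],[[0,-0.6,0],0,222],[[0,-0.6,0],0,222]]' 25 >/dev/null;python3 fs.py
```

```text
TOOL force [-1.38 -1.89  5.46] ff 25.29 open mm 13.56 torque [ 0.318 -0.19  -0.024]
```

```bash
python3 -m crank '[[[0,-0.3,0],0,222],[[0,-0.3,0],0,222],[[0,-0.3,0],0,222]]' 25 >/dev/null;python3 fs.py; python3 -c "
from plant import ctrl
print(ctrl.sign_off())"
```

```text
TOOL force [-0.85 -0.82  4.15] ff 25.35 open mm 14.12 torque [ 0.141 -0.16  -0.051]
the job is handed in; nothing more can be done
None
```

I turned the screw back until it dropped into the thread start, then forward about one turn (363° at the hand). I handed it in upright in the post with the head gripped at 25 N; sign-off showed no verdict.

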